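# Let a ratcheted webbing winder back to its loading mark

## Task

The empty webbing winder on the table is wound up against its spring and held by the brass pawl on its toothed wheel. Press down the screw head on the pawl's tail to lift the pawl clear, without forcing it hard against its stop, let the drum creep back until the white line on the blue drum comes to the red pointer, and let the pawl drop in again there, so that it holds the drum with the line no more than one tooth from the pointer. Leave the pointer and the things lying around as they are.

Things in the scene. Friction and masses are not known exactly. Their poses are not given: they have to be found in the camera images.
- winder: Webbing winder, green steel frame, screwed to the table. Base plate 10 mm thick, from x = -77 to +58 mm and y = -90 to +80 mm of its frame; nothing on it stands higher than 145 mm. Origin on the table top straight below the drum's axle; x points from the pawl's tail to the axle (away from the robot at yaw 0), y along the axle, z up.
- axle (a point): Middle of the axle, 78 mm above the table. Along y of the winder: blue drum (radius 24, flanges 32 mm) with a white line along it from -51 to +15 mm, dark wheel with 16 saw teeth (radius 46 mm) at +30 mm, end plates at -58 and +52 mm, black damper up to +72 mm.
- crank_knob (a point): Centre of the crank's black knob (18 mm thick, 32 mm long along the axle), 40 mm out from the axle at its -y end; it turns with the drum and its top stays under 130 mm. At drum angle 0 it is straight below the axle.
- pawl_pin (a point): Pin of the brass pawl, a see-saw in a steel fork, 122 mm above the table. The pawl's nose reaches 55 mm to +x of the winder, onto the toothed wheel; its tail reaches 55 mm to -x. The fork is 28 mm wide and stands up to 131 mm.
- pawl_pad (a point): Centre of the top of the pawl's tail end (brass disc, 20 mm across), 55 mm from the pin; moves with the pawl. Straight above it stands a steel adjusting screw with a flat head 18 mm across: press down there. The top of the head is 6 to 16 mm above this point, different every time and not reported; it does not shift under the allowed force.
- pawl (a joint): Pawl angle, rad: 0 = nose fully down in a tooth gap, grows as the tail is pressed down. The nose clears the tooth tips from about 0.13; hard stop at 0.19 (tail about 10 mm down). A spring drops it in when let go. Pressing it off a loaded tooth takes 5 to 10 N on the screw head, falling away suddenly as the nose slips out; holding it up takes 4 to 5 N; over 20 N bends it.
- drum (a joint): Drum angle, rad; positive = wound up (top turned to +x). The white line is at the pointer when this equals joint pointer. Starts at about 1.57. Tooth stops (pawl seated) at 0 and every 0.393 (one tooth, 22.5 degrees) either way. Pawl lifted: it falls at about 0.22 rad/s, slowed by the damper; pawl let go: it runs on down to the next stop and is held. Gone too far, the crank must wind it forward.
- web_roll_1: Bystander: roll of red webbing, 69 x 70 x 26 mm, lying flat; origin at the centre of its underside.
- masking_tape: Bystander: roll of cream masking tape, 89 mm across, 25 mm high, lying flat; origin at the centre of its underside.
- tape_measure: Bystander: yellow tape measure, 69 x 68 x 31 mm; origin at the centre of its underside.
- chalk: Bystander: light blue triangular piece of chalk, 38 x 41 x 8 mm; origin at the centre of its underside.
- bobbin_1: Bystander: small red bobbin, 21 mm across, 11 mm high, lying flat; origin at the centre of its underside.
- pointer (a joint): Setting of the red pointer, rad, between -0.35 and 0.35, different every time: the drum angle at which the white line lies at the pointer. It is clamped stiffly and must not be moved (5 mm at its tip).
- pointer_tip (a point): Point under the tip of the red pointer, an arm from the axle round the -y end plate to the drum's -x side (the side of the pawl's tail), 45 to 85 degrees from the top; 32 mm from the axle, like point line.
- line (a point): Point on the drum's white line (9 mm wide, parallel to the axle), 32 mm from the axle, in the pointer's plane; turns with the drum. It coincides with pointer_tip when the line is at the pointer; one tooth is 12.5 mm here. At the start it is about 25 degrees past the top, on the +x side.

How it is judged:
By the outcome, as a careful person would: the job done as asked, in the order asked, and still so for the second after the job is handed in, with the robot touching nothing.
It also fails if it takes over 51 s, if anything falls off the work surface, if the arm or the gripper's body presses on something with over 40 N, if the wrist force passes 120 N, or if a joint passes its speed limit or range.

## Robot

A 6-joint arm with a two-finger parallel gripper is mounted at the origin on a cart in front of the work surface, level with it; the furniture and walls round the work are solid. World frame = base frame: x ahead of the robot, y to its left, z up, the work surface at z = 0. Lengths are in m, angles in degrees, forces in N, time in s.
With the tool pointing down it reaches from about 0.375 to 0.9 m from the base axis. Payload 3.1 kg.
Tool frame: the origin (TCP) lies at the very end of the fingers, on their centre line; the grasp point (between the pads) lies 19 mm behind it; z points along the fingers, x is the direction in which the jaws open and shut, and the axes are right-handed (so a half turn about z gives the same grasp; the last joint's range is limited). The gripper opens to 87 mm and grips with 3 to 60 N. Pads are 19 mm wide; open, the fingers measure 117 mm over their backs; the gripper's body (75 mm by 190 mm) begins 51 mm behind the grasp point.
Start: joints at [63.455, 30.224, 82.088, -0, 67.689, -10.227], TCP at [0.176, 0.6, 0.223] pointing down, gripper open.
Joint ranges: [-176.69, 176.69], [-43.24, 126.21], [12.49, 139.97], [-82, 262], [0, 151.66], [-163.58, 163.58]. Speed limits (degrees/s): [159.86, 159.86, 180, 180, 180, 180].

## Interface

Orientations are given as a 3x3 rotation matrix whose columns are the frame's x, y, z axes.
In Python, from rig import bot gives the robot as it stands.
- The arm moves only by the tool arm_command, never from a script. Its argument "plan" is a list of rows, each an object of numbers: "claw": the opening, from 0 (shut) to 1 (fully open); "dx", "dy", "dz": the shift along the tool's x, y, z in cm; "twist": the turn about the tool's z in degrees. A call has 1 to 8 rows; each row is the pose to reach, as a shift and turn from the pose measured when the call began, along the tool's axes at that moment; what a row does not reach only later rows make up. A row lasts 1/12 s, in which the tool goes at most 41.7 mm and 7.16 degrees, less where a joint would pass 70% of its speed; a pose out of reach is approached as far as the arm can. A call with a gripper value outside its range is refused whole. The fingers move at their own pace and stop on an object; the grip force is fixed at half the most. Time passes only in rows, so rows that repeat a pose let the fingers close. It gives the time, the measured TCP pose, the force and the opening at its end, in the units of the state.
- bot.read_state(): the state, without advancing time (a new reading comes with each control period).
- bot.capture(name): name is "side" or "top" or "wrist"; returns the picture (480x640x3 uint8, red, green, blue); there is no depth.
- bot.calibration(name): a dict with "intrinsics" (3x3 intrinsics, pixels), "rvec" (rotation vector, rad) and "tvec" (3), from world to camera coordinates, as OpenCV has them; the wrist camera has in their place "T_tool_cam" (4x4, takes a point from camera to tool coordinates, whose origin is the TCP and whose axes are the tool frame's). Camera axes: x right, y down, z forward; pixel columns grow to the right and rows downward; lengths in m; the calibration is good to about 2 mm. The wrist camera is an equidistant fisheye: a pixel r from the principal point sees the ray r / f radians off the axis. A picture is of the moment at which its call begins: read the wrist's pose just before it. calibration takes no time and is no camera call.
- bot.hand_in(): hands the job in, once; it reports no verdict.
The state is a dict: "time_s": time; "joint_positions": joint angles; "qvel": joint speeds; "tau": joint torques, N m; "position": TCP position; "tcp_rot": TCP orientation; "force": force on the tool from outside, world axes, zero at the start; "moment": the same for the moment, N m; "opening": opening from 0.0 (shut) to 1.0 (fully open).
Only numpy, scipy, OpenCV 4.12 (cv2) and the standard library are available. Lean on these libraries where they do the work, as an engineer would, in place of code of your own. Each camera call takes 0.05 s, during which the arm holds its last target.

## Working session

There is one attempt and no reset: what is moved stays moved. The work goes in short steps, Python scripts to look and compute and a tool call to move; the robot and the scene stay as the last step left them, time stands still between calls to the robot, and variables do not carry over. Pictures are saved under pics/ and viewed, and the job is handed in when it is done.

Besides the shell and the picture viewer there is one more tool, called by a JSON object that holds its "fn" and its "kwargs", one argument or row to a line. arm_command: Moves the arm, as the interface text tells. Its arguments: {"type":"object","properties":{"plan":{"type":"array"}},"required":["plan"]}

```bash
ls; mkdir -p pics; python3 - <<'E'
from rig import bot
import cv2
s=bot.read_state(); print({k:s[k] for k in('time_s','position','tcp_rot','force','opening')})
for n in('side','top','wrist'):
    cv2.imwrite(f'pics/{n}0.png',bot.capture(n)[:,:,::-1]); print(n,bot.calibration(n))
E
```

```text
pics
{'time_s': 0.0, 'position': array([0.17523323, 0.59917712, 0.22155905]), 'tcp_rot': array([[ 2.80933977e-01,  9.59726590e-01, -9.86378934e-04],
       [ 9.59724743e-01, -2.80935416e-01, -1.92604796e-03],
       [-2.12558821e-03, -4.05559957e-04, -9.99997659e-01]]), 'force': array([-0.28141903, -0.87573425,  0.0420065 ]), 'opening': 1.004815088410325}
side {'intrinsics': array([[486.39710493,   0.        , 322.47377553],
       [  0.        , 486.39710493, 244.72547971],
       [  0.        ,   0.        ,   1.        ]]), 'rvec': array([ 2.05603884, -0.56070003,  0.33670063]), 'tvec': array([-0.38069749,  0.25162028,  0.73013691])}
top {'intrinsics': array([[602.06061644,   0.        , 329.25877843],
       [  0.        , 602.06061644, 238.66829692],
       [  0.        ,   0.        ,   1.        ]]), 'rvec': array([ 2.15502338, -2.13914988,  0.15735065]), 'tvec': array([0.0713191 , 0.50970894, 1.26702944])}
wrist {'intrinsics': array([[371.64829954,   0.        , 322.12085173],
       [  0.        , 371.64829954, 240.02477273],
       [  0.        ,   0.        ,   1.        ]]), 'T_tool_cam': array([[ 9.99997242e-01, -2.34168338e-03,  1.78381027e-04,
        -7.98690610e-04],
       [ 2.20518372e-03,  9.62398220e-01,  2.71633582e-01,
        -7.41086315e-02],
       [-8.07753427e-04, -2.71632439e-01,  9.62400730e-01,
        -1.61619003e-01],
       [ 0.00000000e+00,  0.00000000e+00,  0.00000000e+00,
         1.00000000e+00]])}
```

View pics/side0.png

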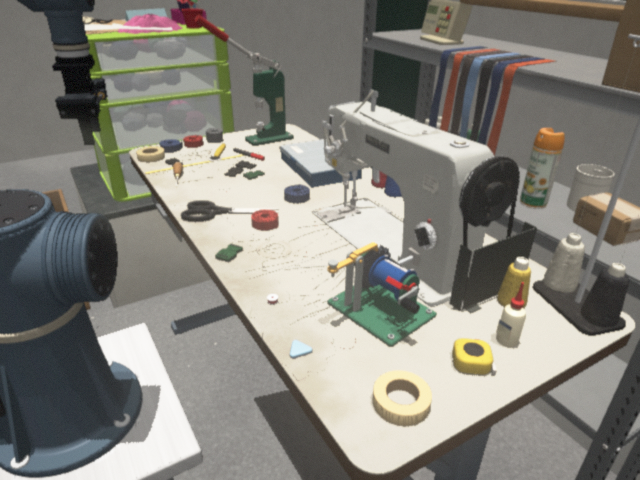

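View pics/top0.png

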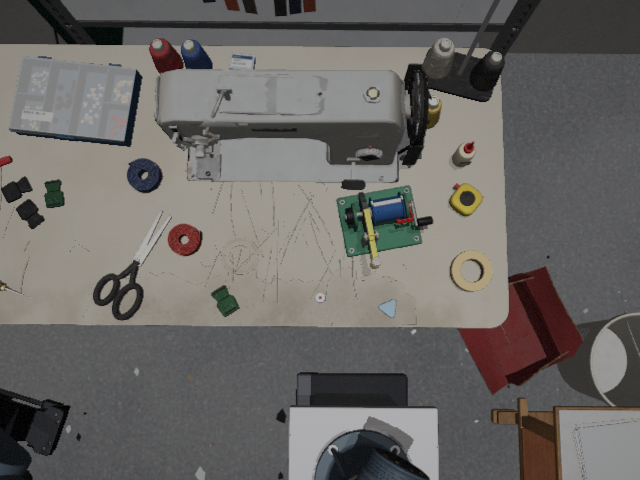

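View pics/wrist0.png

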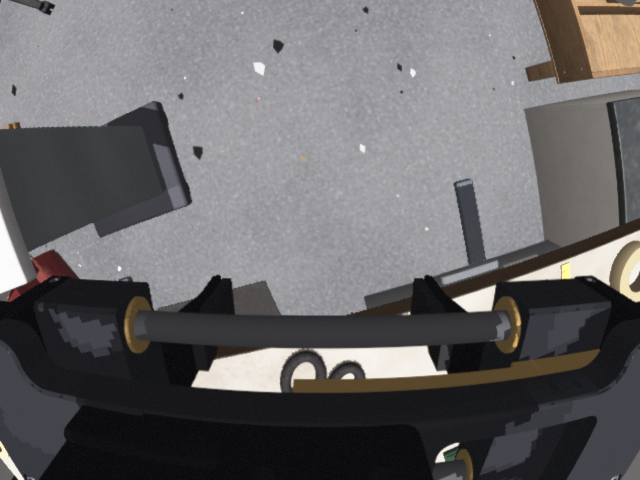

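The winder is at about (380,220) in the top view, with its tail screw near (375,264). In the side view the screw is near (334,267). I'll zoom in on both.

```bash
cat > h.py <<'E'
import numpy as np, cv2
from rig import bot
C={n:bot.calibration(n) for n in('side','top','wrist')}
def proj(n,P):
    c=C[n]; p,_=cv2.projectPoints(np.float64(P).reshape(-1,3),c['rvec'],c['tvec'],c['intrinsics'],None); return p[:,0]
def tri(us,ut):
    M=[]
    for n in('side','top'):
        c=C[n]; M.append(c['intrinsics']@np.c_[cv2.Rodrigues(c['rvec'])[0],c['tvec']])
    X=cv2.triangulatePoints(M[0],M[1],np.float64(us).reshape(-1,2).T,np.float64(ut).reshape(-1,2).T); return (X[:3]/X[3]).T
def ray(n,u,z):
    c=C[n];R=cv2.Rodrigues(c['rvec'])[0]; o=-R.T@c['tvec']; d=R.T@np.linalg.inv(c['intrinsics'])@np.array([u[0],u[1],1.]); return o+d*(z-o[2])/d[2]
def wproj(P,s):
    c=C['wrist'];T=np.eye(4);T[:3,:3]=s['tcp_rot'];T[:3,3]=s['position'];T=T@c['T_tool_cam']
    q=(np.float64(P).reshape(-1,3)-T[:3,3])@T[:3,:3]; K=c['intrinsics']
    th=np.arctan2(np.hypot(q[:,0],q[:,1]),q[:,2]); r=K[0,0]*th; a=np.arctan2(q[:,1],q[:,0])
    return np.c_[K[0,2]+r*np.cos(a),K[1,2]+r*np.sin(a)]
def crop(im,x,y,w,h,k,name):
    cv2.imwrite('pics/'+name,cv2.resize(im[y:y+h,x:x+w,::-1],None,fx=k,fy=k,interpolation=cv2.INTER_CUBIC))
E
python3 - <<'E'
from h import *
a=cv2.imread('pics/side0.png')[:,:,::-1];crop(a,320,230,130,120,6,'s1.png')
a=cv2.imread('pics/top0.png')[:,:,::-1];crop(a,325,175,120,100,6,'t1.png')
E
```

```text
(no output)
```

View pics/s1.png

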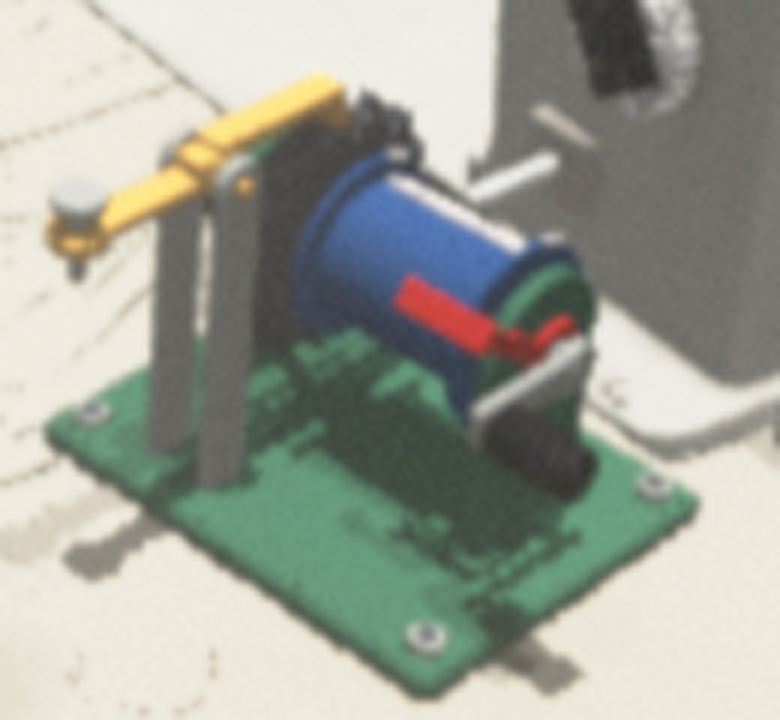

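View pics/t1.png

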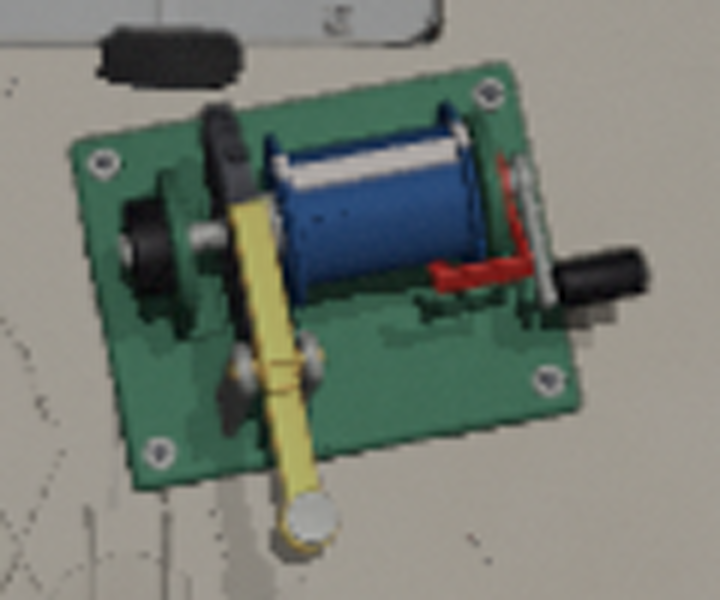

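```bash
cat >> h.py <<'E'
from scipy.optimize import least_squares
def sp(p): return (np.float64(p)+.5)/6-.5+[320,230]
def tp(p): return (np.float64(p)+.5)/6-.5+[325,175]
def W(p,P):
    c,s=np.cos(p[2]),np.sin(p[2]); P=np.float64(P).reshape(-1,3)
    return np.c_[p[0]+c*P[:,0]-s*P[:,1],p[1]+s*P[:,0]+c*P[:,1],P[:,2]]
E
python3 - <<'E'
from h import *
B=np.array([[58,80,10],[58,-90,10],[-77,-90,10],[-77,80,10]])/1e3
ut=tp([[72,143],[508,65],[578,408],[135,488]]); us=sp([[695,500],[425,690],[48,425]]); Bs=B[[1,2,3]]
f=lambda p:np.r_[(proj('top',W(p,B))-ut).ravel(),(proj('side',W(p,Bs))-us).ravel()]
r=least_squares(f,[.45,0,0]); p=r.x;print(p,np.degrees(p[2]));print(r.fun.round(1))
h=tri(sp([77,190]),tp([312,518]));print('head',h, 'err',proj('side',h)-sp([77,190]),proj('top',h)-tp([312,518]))
print('pin tri', tri(sp([205,165]),tp([280,372])))
c,s=np.cos(p[2]),np.sin(p[2]); d=h[0]-[p[0],p[1],0]; print('head winder',c*d[0]+s*d[1],-s*d[0]+c*d[1],d[2])
np.save('p.npy',p)
E
```

```text
[ 0.5629193  -0.02863717  0.18720546] 10.726082540078913
[-0.6 -0.4  1.3 -0.7  1.8  0.8 -0.   1.2  1.8 -1.1 -0.1 -1.  -2.1 -1.8]
head [[ 0.45062134 -0.01919079  0.13616412]] err [[ 0.07863359 -0.01016951]] [[-0.02136365  0.03999762]]
pin tri [[ 0.50176919 -0.00985328  0.12335077]]
head winder -0.10857780216138282 0.030181553509114556 0.13616412305605163
```

```bash
python3 - <<'E'
from h import *
p=np.load('p.npy')
for n in('side','top'):
    R=cv2.Rodrigues(C[n]['rvec'])[0]; print(n,'cam',-R.T@C[n]['tvec'])
def L(a,y,r=.032): # a: angle from top towards -x
    return W(p,[[-r*np.sin(a),y,.078+r*np.cos(a)]])[0]
# line: drum 1.57 -> 25deg past top on +x ; line angle from top toward -x = -25deg +(1.57-q)
inv=lambda n,q:((q-([320,230] if n=='side' else [325,175])+.5)*6-.5).round(0)
for n in('side','top'):
  print(n)
  for y in (-.051,.015): print('line start r24', y, [inv(n,proj(n,L(np.radians(-25),y,.024))[0])])
  for deg in (45,55,65,75,85): print(deg,[inv(n,proj(n,L(np.radians(deg),y))[0]) for y in(-.051,-.03,-.02)])
E
```

```text
side cam [ 0.06375407 -0.61644066  0.59772869]
top cam [0.32121423 0.07655554 1.32710734]
side
line start r24 -0.051 [array([545., 264.])]
line start r24 0.015 [array([382., 174.])]
45 [array([474., 302.]), array([420., 271.]), array([396., 257.])]
55 [array([464., 318.]), array([411., 287.]), array([386., 273.])]
65 [array([457., 335.]), array([404., 304.]), array([379., 289.])]
75 [array([451., 352.]), array([398., 321.]), array([373., 306.])]
85 [array([447., 368.]), array([394., 337.]), array([370., 322.])]
top
line start r24 -0.051 [array([468., 153.])]
line start r24 0.015 [array([281., 186.])]
45 [array([487., 244.]), array([428., 254.]), array([399., 260.])]
55 [array([488., 256.]), array([428., 267.]), array([400., 272.])]
65 [array([487., 266.]), array([428., 277.]), array([400., 282.])]
75 [array([487., 274.]), array([428., 285.]), array([399., 290.])]
85 [array([485., 280.]), array([426., 290.]), array([398., 295.])]
```

```bash
python3 - <<'E'
from h import *
p=np.load('p.npy')
c,s=np.cos(p[2]),np.sin(p[2])
for us,ut in (([405,293],[433,279]),([485,336],[525,266])):
    X=tri(sp(us),tp(ut)); d=X[0]-[p[0],p[1],0]; x,y,z=c*d[0]+s*d[1],-s*d[0]+c*d[1],d[2]-.078
    print((proj('side',X)-sp(us)).round(1),x,y,z,'r',np.hypot(x,z),'ang',np.degrees(np.arctan2(-x,z)))
# line same method check
for us,ut in (([395,182],[287,182]),([520,245],[462,150])):
    X=tri(sp(us),tp(ut)); d=X[0]-[p[0],p[1],0]; x,y,z=c*d[0]+s*d[1],-s*d[0]+c*d[1],d[2]-.078
    print((proj('side',X)-sp(us)).round(1),x,y,z,'r',np.hypot(x,z),'ang',np.degrees(np.arctan2(-x,z)))
E
```

```text
[[-0.2  0. ]] -0.030628257543474778 -0.0309257721217202 0.018704505109013114 r 0.03588800177667346 ang 58.587821674979395
[[-0.3  0.1]] -0.0320910640713795 -0.06284039906143982 0.02104676100957735 r 0.03837710961273204 ang 56.74133825111916
[[-0.4  0.1]] 0.012089549438158141 0.012130471166745989 0.019117720880039754 r 0.02261955917485524 ang -32.308195973224976
[[ 2.  -0.3]] 0.008637735051713294 -0.04644263545620565 0.02757903049470925 r 0.028900058647893766 ang -17.39052342531124
```

{"fn": "arm_command", "kwargs": {
  "plan": [
    {"claw":0,"dx":-4,"dy":3.3},
    {"claw":0,"dx":-8,"dy":6.6,"twist":-4},
    {"claw":0,"dx":-11,"dy":9,"twist":-8},
    {"claw":0,"dx":-14,"dy":12,"twist":-12},
    {"claw":0,"dx":-17,"dy":14.5,"twist":-16},
    {"claw":0,"dx":-20,"dy":17,"twist":-20},
    {"claw":0,"dx":-23,"dy":19.5,"twist":-24},
    {"claw":0,"dx":-26,"dy":22,"twist":-27}
  ]
}}

```text
$.plan[0]: bad value
```

{"fn": "arm_command", "kwargs": {
  "plan": [
    {"claw":0.0,"dx":-4,"dy":3.3,"dz":0,"twist":0},
    {"claw":0.0,"dx":-8,"dy":6.6,"dz":0,"twist":-4},
    {"claw":0.0,"dx":-11,"dy":9,"dz":0,"twist":-8},
    {"claw":0.0,"dx":-14,"dy":12,"dz":0,"twist":-12},
    {"claw":0.0,"dx":-17,"dy":14.5,"dz":0,"twist":-16},
    {"claw":0.0,"dx":-20,"dy":17,"dz":0,"twist":-20},
    {"claw":0.0,"dx":-23,"dy":19.5,"dz":0,"twist":-24},
    {"claw":0.0,"dx":-26,"dy":22,"dz":0,"twist":-27}
  ]
}}

```text
time_s: 0.82
position: [0.3105, 0.2932, 0.2221]
tcp_rot: [[-0.189, 0.982, -0.001], [0.982, 0.189, -0.002], [-0.001, -0.001, -1.0]]
force: [1.0, 0.3, 0.5]
opening: 0.48
```

{"fn": "arm_command", "kwargs": {
  "plan": [
    {"claw":0.0,"dx":-4,"dy":1,"dz":0,"twist":0},
    {"claw":0.0,"dx":-8,"dy":2,"dz":0,"twist":0},
    {"claw":0.0,"dx":-12,"dy":3,"dz":0,"twist":0},
    {"claw":0.0,"dx":-16,"dy":4,"dz":0,"twist":0},
    {"claw":0.0,"dx":-20,"dy":5,"dz":0,"twist":0},
    {"claw":0.0,"dx":-24,"dy":5.5,"dz":0,"twist":0},
    {"claw":0.0,"dx":-28,"dy":6.3,"dz":1,"twist":0},
    {"claw":0.0,"dx":-30,"dy":7.2,"dz":2,"twist":0}
  ]
}}

```text
time_s: 1.48
position: [0.4398, 0.0082, 0.2029]
tcp_rot: [[-0.186, 0.983, 0.003], [0.983, 0.186, -0.003], [-0.004, 0.002, -1.0]]
force: [0.2, 0.6, -0.1]
opening: 0.011
```

```bash
python3 - <<'E'
from h import *
s=bot.read_state(); print(s['time_s'],s['position'],s['force'],s['opening'],np.abs(s['qvel']).max())
w=bot.capture('wrist'); cv2.imwrite('pics/w1.png',w[:,:,::-1]); a=bot.capture('side'); crop(a,250,150,200,200,3,'s2.png')
t=s['position'];R=s['tcp_rot'];d=np.array([.4447,-.0203,.17])-t; print('tool shift cm',R.T@d*100); print(wproj([[.4506,-.0192,.136]],s))
E
```

```text
1.4833 [0.43984293 0.00817767 0.20288876] [ 0.20539001  0.64785245 -0.10985993] 0.010662367296006448 22.853476769212094
tool shift cm [-2.87556424 -0.05925522  3.30000141]
[[279.56977328 262.51209647]]
```

View pics/w1.png

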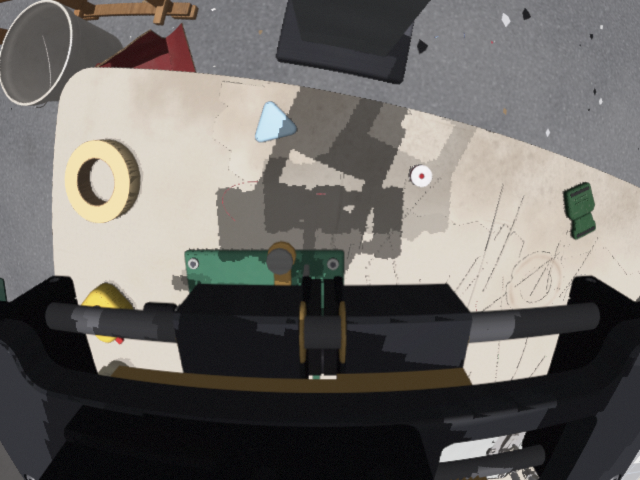

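View pics/s2.png

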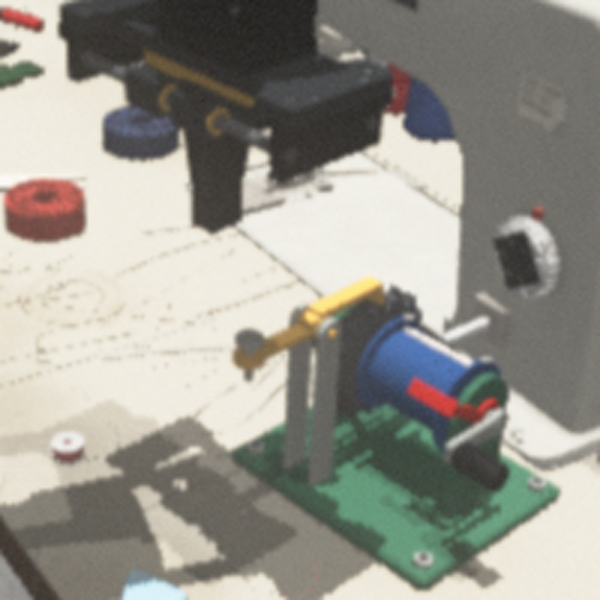

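The wrist view shows the screw head at (281,262), against a predicted (280,262). The side view keeps a clear view of the drum and pointer. Next I descend to just above the head.

{"fn": "arm_command", "kwargs": {
  "plan": [
    {"claw":0.0,"dx":-1.5,"dy":0,"dz":0.5,"twist":0},
    {"claw":0.0,"dx":-2.9,"dy":-0.05,"dz":2,"twist":0},
    {"claw":0.0,"dx":-2.9,"dy":-0.05,"dz":3.5,"twist":0},
    {"claw":0.0,"dx":-2.9,"dy":-0.05,"dz":4.5,"twist":0},
    {"claw":0.0,"dx":-2.9,"dy":-0.05,"dz":5,"twist":0},
    {"claw":0.0,"dx":-2.9,"dy":-0.05,"dz":5.3,"twist":0},
    {"claw":0.0,"dx":-2.9,"dy":-0.05,"dz":5.3,"twist":0},
    {"claw":0.0,"dx":-2.9,"dy":-0.05,"dz":5.3,"twist":0}
  ]
}}

```text
time_s: 2.25
position: [0.4449, -0.0192, 0.1491]
tcp_rot: [[-0.185, 0.983, 0.0], [0.983, 0.185, -0.002], [-0.002, 0.0, -1.0]]
force: [0.1, -0.2, 0.3]
opening: 0.003
```

```bash
python3 - <<'E'
from h import *
s=bot.read_state(); print(s['time_s'],s['position'],s['force'],s['opening'],np.abs(s['qvel']).max())
t=s['position'];R=s['tcp_rot'];d=np.array([.4447,-.0203,.14])-t; print('tool shift cm',R.T@d*100); 
a=bot.capture('side'); crop(a,300,220,150,130,5,'s3.png')
E
```

```text
2.25 [ 0.44494767 -0.01922254  0.14907868] [ 0.12222152 -0.2077522   0.31892359] 0.0026675570051624482 0.4133253118508045
tool shift cm [-0.09919827 -0.04431553  0.90809838]
```

View pics/s3.png

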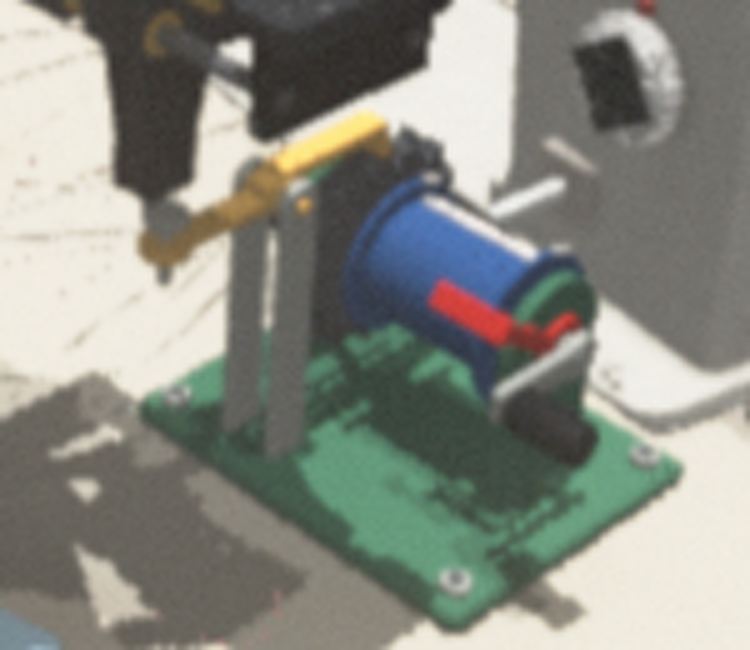

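{"fn": "arm_command", "kwargs": {
  "plan": [
    {"claw":0.0,"dx":-0.1,"dy":-0.05,"dz":0.4,"twist":0},
    {"claw":0.0,"dx":-0.1,"dy":-0.05,"dz":0.7,"twist":0},
    {"claw":0.0,"dx":-0.1,"dy":-0.05,"dz":0.8,"twist":0},
    {"claw":0.0,"dx":-0.1,"dy":-0.05,"dz":0.9,"twist":0}
  ]
}}

```text
time_s: 2.63
position: [0.4448, -0.0205, 0.1401]
tcp_rot: [[-0.185, 0.983, 0.001], [0.983, 0.185, -0.002], [-0.003, 0.0, -1.0]]
force: [-0.1, 0.3, -0.4]
opening: 0.004
```

{"fn": "arm_command", "kwargs": {
  "plan": [
    {"claw":0.0,"dx":0,"dy":0,"dz":0.1,"twist":0},
    {"claw":0.0,"dx":0,"dy":0,"dz":0.15,"twist":0}
  ]
}}

```text
time_s: 2.8
position: [0.4447, -0.0205, 0.1385]
tcp_rot: [[-0.185, 0.983, 0.001], [0.983, 0.185, -0.002], [-0.002, 0.0, -1.0]]
force: [-0.4, -0.5, -0.4]
opening: 0.004
```

{"fn": "arm_command", "kwargs": {
  "plan": [
    {"claw":0.0,"dx":0,"dy":0,"dz":0.1,"twist":0}
  ]
}}

```text
time_s: 2.88
position: [0.4448, -0.0205, 0.1375]
tcp_rot: [[-0.185, 0.983, 0.001], [0.983, 0.185, -0.002], [-0.002, 0.0, -1.0]]
force: [0.4, 0.3, 0.3]
opening: 0.007
```

{"fn": "arm_command", "kwargs": {
  "plan": [
    {"claw":0.0,"dx":0,"dy":0,"dz":0.1,"twist":0}
  ]
}}

```text
time_s: 2.97
position: [0.4447, -0.0206, 0.1367]
tcp_rot: [[-0.185, 0.983, 0.001], [0.983, 0.185, -0.002], [-0.003, 0.0, -1.0]]
force: [-2.4, 0.1, 7.3]
opening: 0.005
```

{"fn": "arm_command", "kwargs": {
  "plan": [
    {"claw":0.0,"dx":0,"dy":0,"dz":0.1,"twist":0}
  ]
}}

```text
time_s: 3.05
position: [0.4445, -0.0206, 0.136]
tcp_rot: [[-0.185, 0.983, 0.0], [0.983, 0.185, -0.003], [-0.003, -0.0, -1.0]]
force: [-1.8, 0.7, 7.3]
opening: 0.006
```

{"fn": "arm_command", "kwargs": {
  "plan": [
    {"claw":0.0,"dx":0,"dy":0,"dz":0.1,"twist":0}
  ]
}}

```text
time_s: 3.13
position: [0.4444, -0.0207, 0.1355]
tcp_rot: [[-0.185, 0.983, 0.0], [0.983, 0.185, -0.003], [-0.003, -0.0, -1.0]]
force: [-2.4, 0.1, 7.2]
opening: 0.007
```

{"fn": "arm_command", "kwargs": {
  "plan": [
    {"claw":0.0,"dx":0,"dy":0,"dz":0.15,"twist":0},
    {"claw":0.0,"dx":0,"dy":0,"dz":0.2,"twist":0}
  ]
}}

```text
time_s: 3.3
position: [0.4441, -0.0207, 0.134]
tcp_rot: [[-0.185, 0.983, -0.0], [0.983, 0.185, -0.003], [-0.003, -0.001, -1.0]]
force: [-2.5, -1.4, 6.6]
opening: 0.006
```

{"fn": "arm_command", "kwargs": {
  "plan": [
    {"claw":0.0,"dx":0,"dy":0,"dz":0.15,"twist":0}
  ]
}}

```text
time_s: 3.38
position: [0.4439, -0.0208, 0.1331]
tcp_rot: [[-0.185, 0.983, -0.0], [0.983, 0.185, -0.003], [-0.003, -0.001, -1.0]]
force: [-1.3, -0.0, 7.0]
opening: 0.002
```

{"fn": "arm_command", "kwargs": {
  "plan": [
    {"claw":0.0,"dx":0,"dy":0.05,"dz":0.15,"twist":0},
    {"claw":0.0,"dx":0,"dy":0.05,"dz":0.25,"twist":0}
  ]
}}

```text
time_s: 3.55
position: [0.4436, -0.0207, 0.1308]
tcp_rot: [[-0.186, 0.983, -0.002], [0.983, 0.186, -0.003], [-0.003, -0.002, -1.0]]
force: [-2.2, -0.7, 3.9]
opening: -0.003
```

{"fn": "arm_command", "kwargs": {
  "plan": [
    {"claw":0.0,"dx":0,"dy":0.05,"dz":0.15,"twist":0}
  ]
}}

```text
time_s: 3.63
position: [0.4434, -0.0207, 0.1293]
tcp_rot: [[-0.186, 0.983, -0.003], [0.983, 0.186, -0.004], [-0.003, -0.004, -1.0]]
force: [-3.1, -0.6, 4.7]
opening: 0.002
```

{"fn": "arm_command", "kwargs": {
  "plan": [
    {"claw":0.0,"dx":0,"dy":0.05,"dz":0.07,"twist":0},
    {"claw":0.0,"dx":0,"dy":0.05,"dz":0.07,"twist":0}
  ]
}}

```text
time_s: 3.8
position: [0.4433, -0.0207, 0.1284]
tcp_rot: [[-0.186, 0.982, -0.004], [0.982, 0.186, -0.004], [-0.003, -0.005, -1.0]]
force: [-2.7, -1.3, 2.8]
opening: 0.007
```

```bash
cat > look.py <<'E'
from h import *
import sys
s=bot.read_state(); print(s['time_s'],s['position'],s['force'].round(1))
a=bot.capture('side'); crop(a,300,220,150,130,5,sys.argv[1])
E
python3 look.py s4.png
```

```text
3.8 [ 0.44333381 -0.02070308  0.12844429] [-2.7 -1.3  2.8]
```

View pics/s4.png

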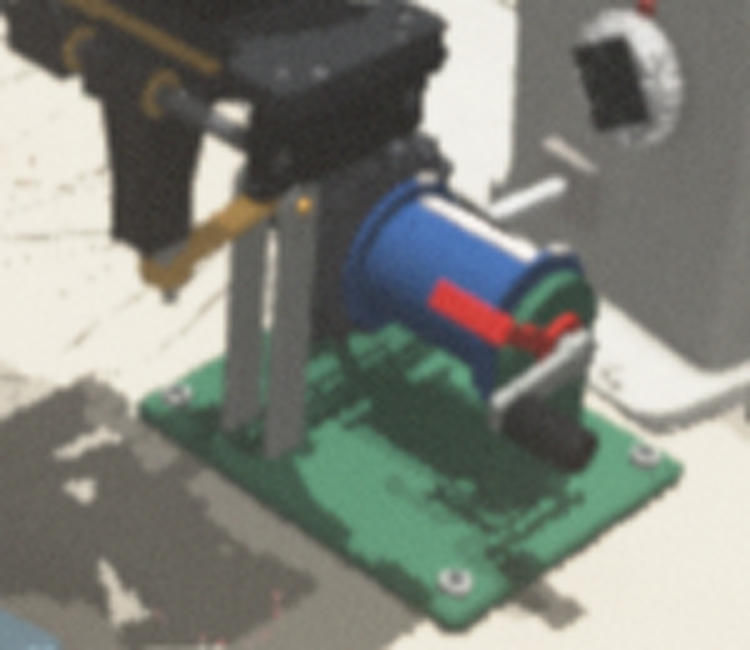

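{"fn": "arm_command", "kwargs": {
  "plan": [
    {"claw":0.0,"dx":0,"dy":0.05,"dz":0.03,"twist":0},
    {"claw":0.0,"dx":0,"dy":0.05,"dz":0.03,"twist":0},
    {"claw":0.0,"dx":0,"dy":0.05,"dz":0.03,"twist":0},
    {"claw":0.0,"dx":0,"dy":0.05,"dz":0.03,"twist":0}
  ]
}}

```text
time_s: 4.18
position: [0.4435, -0.0206, 0.1281]
tcp_rot: [[-0.187, 0.982, -0.005], [0.982, 0.187, -0.004], [-0.003, -0.006, -1.0]]
force: [-3.8, -1.9, 3.9]
opening: 0.005
```

```bash
python3 look.py s5.png
```

```text
4.1833 [ 0.44353215 -0.02057237  0.12812781] [-3.8 -1.9  3.9]
```

View pics/s5.png

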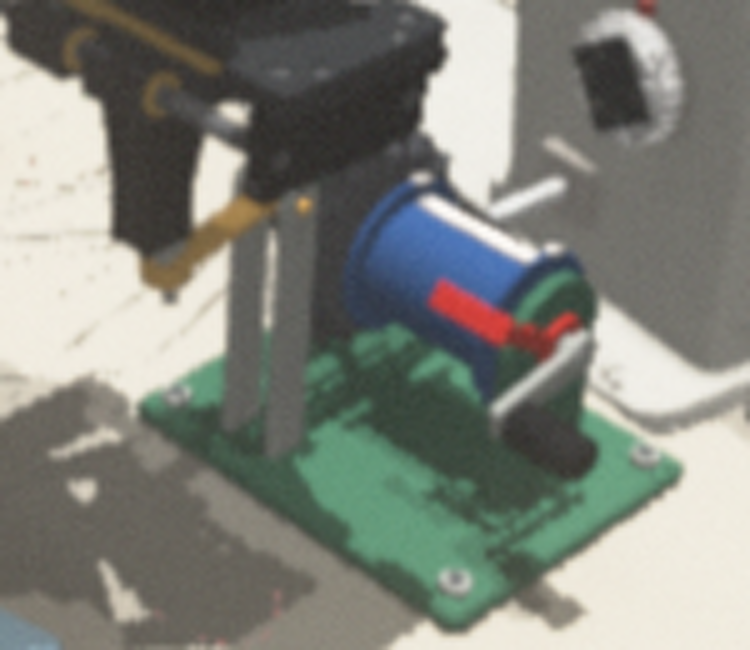

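```bash
cat > look.py <<'E'
from h import *
import sys
p=np.load('p.npy')
def drum(a,n='side'):
    a=a.astype(float); best=[]
    qs=np.arange(-.5,1.8,.02)
    ys=np.linspace(-.044,.008,40)
    for q in qs:
        an=np.radians(-25)+1.57-q
        P=np.c_[-.0245*np.sin(an)*np.ones(40),ys,.078+.0245*np.cos(an)*np.ones(40)]
        u=proj(n,W(p,P)).astype(np.float32)
        v=cv2.remap(a.astype(np.float32),u[:,:1],u[:,1:],cv2.INTER_LINEAR)[:,0]
        # whiteness: red minus saturation, red channel high with green high
        best.append(np.mean(np.minimum(v[:,0],v[:,1])))
    best=np.array(best); i=best.argmax(); w=np.clip(best-best.max()*.75,0,None)*(abs(qs-qs[i])<.3)
    return qs[i],(w*qs).sum()/w.sum(),best[i]
if __name__=='__main__':
    a=None
    if len(sys.argv)>2:
        for f,o,k in (('s1.png',(320,230),6),('s3.png',(300,220),5),('s4.png',(300,220),5),('s5.png',(300,220),5)):
            c=cv2.imread('pics/'+f)[:,:,::-1]; b=np.zeros((480,640,3),np.uint8); c=cv2.resize(c,None,fx=1/k,fy=1/k,interpolation=cv2.INTER_AREA); b[o[1]:o[1]+c.shape[0],o[0]:o[0]+c.shape[1]]=c; print(f,drum(b))
    else:
        s=bot.read_state(); print(s['time_s'],s['position'],s['force'].round(1))
        a=bot.capture('side'); crop(a,300,220,150,130,5,sys.argv[1]); print('drum',drum(a))
E
python3 look.py x x
```

```text
s1.png (np.float64(1.6000000000000019), np.float64(1.5845872472338853), np.float32(206.9499))
s3.png (np.float64(1.5800000000000018), np.float64(1.5856193404058372), np.float32(208.99136))
s4.png (np.float64(1.5400000000000018), np.float64(1.5584832078700728), np.float32(222.5795))
s5.png (np.float64(1.4600000000000017), np.float64(1.4971984079952736), np.float32(235.86008))
```

{"fn": "arm_command", "kwargs": {
  "plan": [
    {"claw":0.0,"dx":0,"dy":0.05,"dz":0.02,"twist":0},
    {"claw":0.0,"dx":0,"dy":0.05,"dz":0.02,"twist":0},
    {"claw":0.0,"dx":0,"dy":0.05,"dz":0.02,"twist":0},
    {"claw":0.0,"dx":0,"dy":0.05,"dz":0.02,"twist":0},
    {"claw":0.0,"dx":0,"dy":0.05,"dz":0.02,"twist":0},
    {"claw":0.0,"dx":0,"dy":0.05,"dz":0.02,"twist":0},
    {"claw":0.0,"dx":0,"dy":0.05,"dz":0.02,"twist":0},
    {"claw":0.0,"dx":0,"dy":0.05,"dz":0.02,"twist":0}
  ]
}}

```text
time_s: 4.9
position: [0.444, -0.0204, 0.1279]
tcp_rot: [[-0.187, 0.982, -0.005], [0.982, 0.187, -0.003], [-0.002, -0.006, -1.0]]
force: [-3.0, -0.6, 4.5]
opening: 0.004
```

```bash
python3 look.py s6.png
```

```text
4.9 [ 0.4439779  -0.02037703  0.12790367] [-3.  -0.6  4.5]
drum (np.float64(1.2800000000000016), np.float64(1.3239924051637637), np.float32(246.90633))
```

View pics/s6.png

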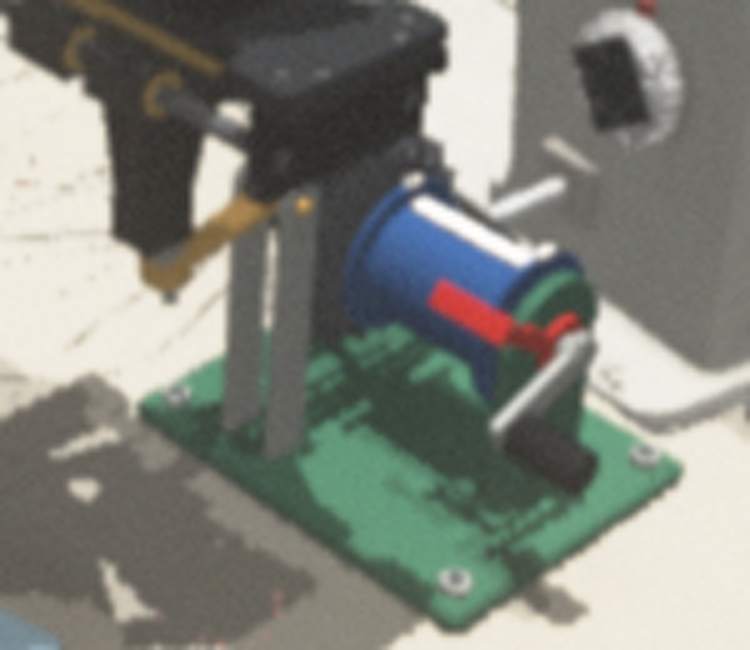

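The drum is creeping at about 0.24 rad/s and the estimator follows it. I'll hold here.

{"fn": "arm_command", "kwargs": {
  "plan": [
    {"claw":0.0,"dx":0,"dy":0.03,"dz":0.01,"twist":0},
    {"claw":0.0,"dx":0,"dy":0.03,"dz":0.01,"twist":0},
    {"claw":0.0,"dx":0,"dy":0.03,"dz":0.01,"twist":0},
    {"claw":0.0,"dx":0,"dy":0.03,"dz":0.01,"twist":0},
    {"claw":0.0,"dx":0,"dy":0.03,"dz":0.01,"twist":0},
    {"claw":0.0,"dx":0,"dy":0.03,"dz":0.01,"twist":0},
    {"claw":0.0,"dx":0,"dy":0.03,"dz":0.01,"twist":0},
    {"claw":0.0,"dx":0,"dy":0.03,"dz":0.01,"twist":0}
  ]
}}

```text
time_s: 5.62
position: [0.4442, -0.0203, 0.1278]
tcp_rot: [[-0.187, 0.982, -0.005], [0.982, 0.187, -0.003], [-0.002, -0.006, -1.0]]
force: [-3.6, -1.1, 4.0]
opening: 0.006
```

{"fn": "arm_command", "kwargs": {
  "plan": [
    {"claw":0.0,"dx":0,"dy":0.03,"dz":0.0,"twist":0},
    {"claw":0.0,"dx":0,"dy":0.03,"dz":0.0,"twist":0},
    {"claw":0.0,"dx":0,"dy":0.03,"dz":0.0,"twist":0},
    {"claw":0.0,"dx":0,"dy":0.03,"dz":0.0,"twist":0},
    {"claw":0.0,"dx":0,"dy":0.03,"dz":0.0,"twist":0},
    {"claw":0.0,"dx":0,"dy":0.03,"dz":0.0,"twist":0},
    {"claw":0.0,"dx":0,"dy":0.03,"dz":0.0,"twist":0},
    {"claw":0.0,"dx":0,"dy":0.03,"dz":0.0,"twist":0}
  ]
}}

```text
time_s: 6.28
position: [0.4444, -0.0202, 0.1278]
tcp_rot: [[-0.186, 0.982, -0.005], [0.982, 0.186, -0.003], [-0.002, -0.006, -1.0]]
force: [-3.8, -1.0, 4.7]
opening: 0.008
```

```bash
python3 look.py s7.png
```

```text
6.2833 [ 0.44444241 -0.02022561  0.12777676] [-3.8 -1.   4.7]
drum (np.float64(0.9400000000000013), np.float64(0.9724836137364208), np.float32(251.93437))
```

{"fn": "arm_command", "kwargs": {
  "plan": [
    {"claw":0.0,"dx":0,"dy":0.0,"dz":0.0,"twist":0},
    {"claw":0.0,"dx":0,"dy":0.0,"dz":0.0,"twist":0},
    {"claw":0.0,"dx":0,"dy":0.0,"dz":0.0,"twist":0},
    {"claw":0.0,"dx":0,"dy":0.0,"dz":0.0,"twist":0},
    {"claw":0.0,"dx":0,"dy":0.0,"dz":0.0,"twist":0},
    {"claw":0.0,"dx":0,"dy":0.0,"dz":0.0,"twist":0},
    {"claw":0.0,"dx":0,"dy":0.0,"dz":0.0,"twist":0},
    {"claw":0.0,"dx":0,"dy":0.0,"dz":0.0,"twist":0}
  ]
}}

```text
time_s: 7.0
position: [0.4445, -0.0202, 0.1278]
tcp_rot: [[-0.187, 0.982, -0.005], [0.982, 0.187, -0.003], [-0.002, -0.006, -1.0]]
force: [-4.9, -1.5, 5.0]
opening: 0.007
```

{"fn": "arm_command", "kwargs": {
  "plan": [
    {"claw":0.0,"dx":0,"dy":0.0,"dz":0.02,"twist":0},
    {"claw":0.0,"dx":0,"dy":0.0,"dz":0.02,"twist":0},
    {"claw":0.0,"dx":0,"dy":0.0,"dz":0.02,"twist":0},
    {"claw":0.0,"dx":0,"dy":0.0,"dz":0.02,"twist":0},
    {"claw":0.0,"dx":0,"dy":0.0,"dz":0.02,"twist":0},
    {"claw":0.0,"dx":0,"dy":0.0,"dz":0.02,"twist":0}
  ]
}}

```text
time_s: 7.5
position: [0.4444, -0.0203, 0.1276]
tcp_rot: [[-0.186, 0.982, -0.005], [0.982, 0.186, -0.003], [-0.002, -0.006, -1.0]]
force: [-3.6, -1.3, 4.0]
opening: 0.007
```

```bash
python3 look.py s8.png
```

```text
7.5 [ 0.44443423 -0.0202529   0.12757731] [-3.6 -1.3  4. ]
drum (np.float64(0.680000000000001), np.float64(0.6824413892117939), np.float32(252.38843))
```

View pics/s8.png

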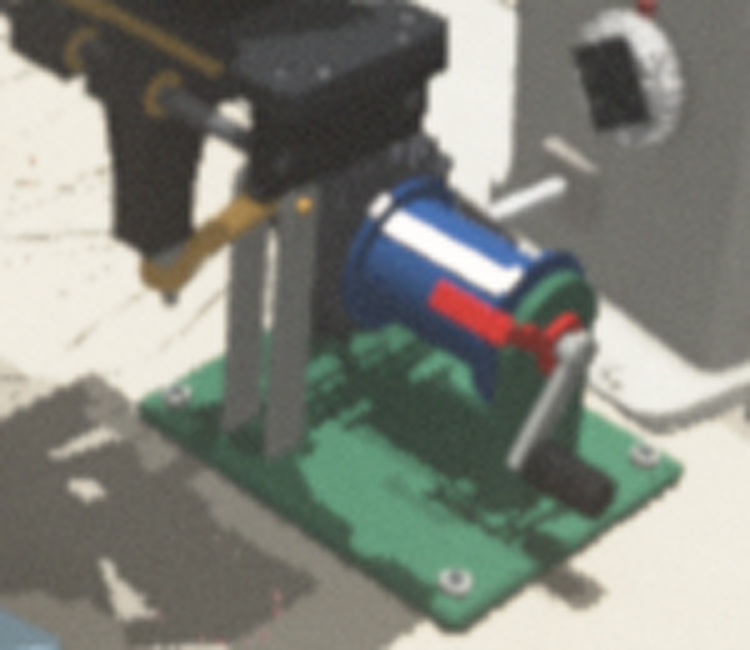

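{"fn": "arm_command", "kwargs": {
  "plan": [
    {"claw":0.0,"dx":0,"dy":0.0,"dz":0.01,"twist":0},
    {"claw":0.0,"dx":0,"dy":0.0,"dz":0.01,"twist":0},
    {"claw":0.0,"dx":0,"dy":0.0,"dz":0.01,"twist":0},
    {"claw":0.0,"dx":0,"dy":0.0,"dz":0.01,"twist":0},
    {"claw":0.0,"dx":0,"dy":0.0,"dz":0.01,"twist":0},
    {"claw":0.0,"dx":0,"dy":0.0,"dz":0.01,"twist":0},
    {"claw":0.0,"dx":0,"dy":0.0,"dz":0.01,"twist":0},
    {"claw":0.0,"dx":0,"dy":0.0,"dz":0.01,"twist":0}
  ]
}}

```text
time_s: 8.22
position: [0.4444, -0.0202, 0.1275]
tcp_rot: [[-0.186, 0.982, -0.005], [0.982, 0.186, -0.003], [-0.002, -0.006, -1.0]]
force: [-3.3, -0.8, 5.0]
opening: 0.005
```

{"fn": "arm_command", "kwargs": {
  "plan": [
    {"claw":0.0,"dx":0,"dy":0.0,"dz":0.0,"twist":0},
    {"claw":0.0,"dx":0,"dy":0.0,"dz":0.0,"twist":0},
    {"claw":0.0,"dx":0,"dy":0.0,"dz":0.0,"twist":0},
    {"claw":0.0,"dx":0,"dy":0.0,"dz":0.0,"twist":0},
    {"claw":0.0,"dx":0,"dy":0.0,"dz":0.0,"twist":0},
    {"claw":0.0,"dx":0,"dy":0.0,"dz":0.0,"twist":0},
    {"claw":0.0,"dx":0,"dy":0.0,"dz":0.0,"twist":0},
    {"claw":0.0,"dx":0,"dy":0.0,"dz":0.0,"twist":0}
  ]
}}

```text
time_s: 8.88
position: [0.4444, -0.0202, 0.1275]
tcp_rot: [[-0.186, 0.982, -0.005], [0.982, 0.186, -0.003], [-0.002, -0.006, -1.0]]
force: [-4.0, -1.2, 4.0]
opening: 0.005
```

```bash
python3 look.py s9.png
```

```text
8.8833 [ 0.44441222 -0.02024981  0.12747831] [-4.  -1.2  4. ]
drum (np.float64(0.3800000000000008), np.float64(0.386580084759469), np.float32(243.41232))
```

View pics/s9.png

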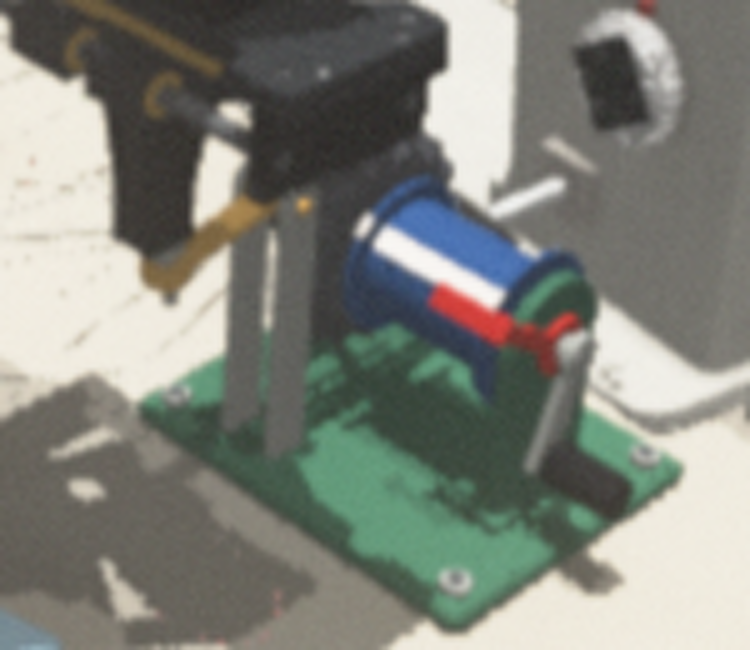

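{"fn": "arm_command", "kwargs": {
  "plan": [
    {"claw":0.0,"dx":0,"dy":0.0,"dz":0.01,"twist":0},
    {"claw":0.0,"dx":0,"dy":0.0,"dz":0.01,"twist":0},
    {"claw":0.0,"dx":0,"dy":0.0,"dz":0.01,"twist":0},
    {"claw":0.0,"dx":0,"dy":0.0,"dz":0.01,"twist":0},
    {"claw":0.0,"dx":0,"dy":0.0,"dz":0.01,"twist":0},
    {"claw":0.0,"dx":0,"dy":0.0,"dz":0.01,"twist":0},
    {"claw":0.0,"dx":0,"dy":0.0,"dz":0.01,"twist":0},
    {"claw":0.0,"dx":0,"dy":0.0,"dz":0.01,"twist":0}
  ]
}}

```text
time_s: 9.6
position: [0.4444, -0.0202, 0.1274]
tcp_rot: [[-0.187, 0.982, -0.005], [0.982, 0.187, -0.003], [-0.002, -0.006, -1.0]]
force: [-4.1, -1.6, 5.6]
opening: 0.002
```

```bash
python3 look.py s10.png
```

```text
9.6 [ 0.44442097 -0.02022869  0.1273926 ] [-4.1 -1.6  5.6]
drum (np.float64(0.3000000000000007), np.float64(0.2813195635165831), np.float32(215.1036))
```

View pics/s10.png

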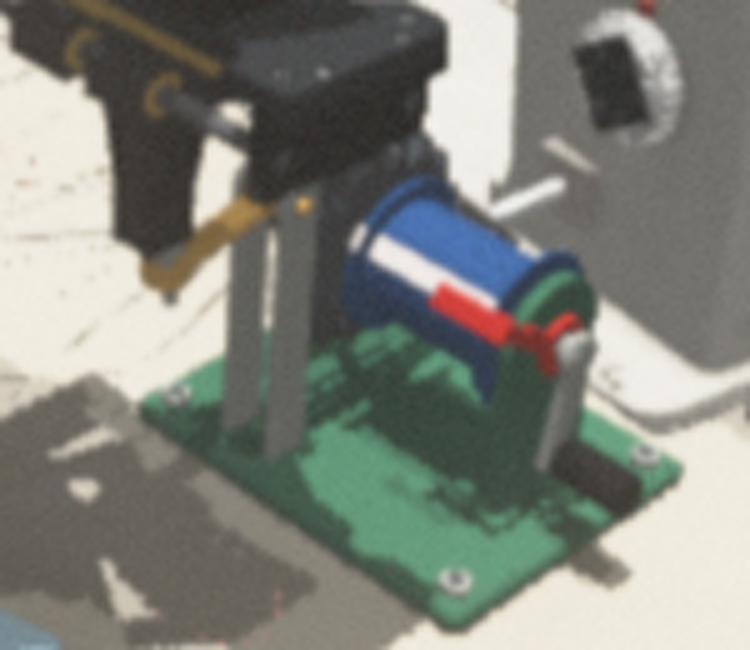

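The line is almost under the pointer, with the drum at about 0.2. I'll release now.

{"fn": "arm_command", "kwargs": {
  "plan": [
    {"claw":0.0,"dx":0,"dy":0.0,"dz":-0.6,"twist":0},
    {"claw":0.0,"dx":0,"dy":0.0,"dz":-1.5,"twist":0},
    {"claw":0.0,"dx":0,"dy":0.0,"dz":-3,"twist":0},
    {"claw":0.0,"dx":0,"dy":0.0,"dz":-5,"twist":0},
    {"claw":0.0,"dx":0,"dy":-1.0,"dz":-7,"twist":0},
    {"claw":0.0,"dx":0,"dy":-1.0,"dz":-7,"twist":0}
  ]
}}

```text
time_s: 10.15
position: [0.4377, -0.0225, 0.2007]
tcp_rot: [[-0.186, 0.982, 0.004], [0.982, 0.186, -0.005], [-0.006, 0.003, -1.0]]
force: [-0.0, 0.4, -0.0]
opening: 0.006
```

{"fn": "arm_command", "kwargs": {
  "plan": [
    {"claw":0.0,"dx":2,"dy":0.0,"dz":0,"twist":0},
    {"claw":0.0,"dx":5,"dy":0.0,"dz":0,"twist":0},
    {"claw":0.0,"dx":8,"dy":0.0,"dz":0,"twist":0},
    {"claw":0.0,"dx":10,"dy":0.0,"dz":0,"twist":0},
    {"claw":0.0,"dx":12,"dy":0.0,"dz":0,"twist":0},
    {"claw":0.0,"dx":14,"dy":0.0,"dz":0,"twist":0},
    {"claw":0.0,"dx":15,"dy":0.0,"dz":0,"twist":0},
    {"claw":0.0,"dx":15,"dy":0.0,"dz":0,"twist":0}
  ]
}}

```text
time_s: 10.82
position: [0.41, 0.1266, 0.1996]
tcp_rot: [[-0.189, 0.982, 0.005], [0.982, 0.189, -0.005], [-0.005, 0.004, -1.0]]
force: [0.4, 0.3, 0.5]
opening: 0.004
```

```bash
python3 look.py s11.png; python3 -c "
from h import *
crop(bot.capture('top'),325,175,120,100,6,'t2.png')"
```

```text
10.8167 [0.41004105 0.12658791 0.19959084] [0.4 0.3 0.5]
drum (np.float64(4.440892098500626e-16), np.float64(0.015775574867076647), np.float32(152.07962))
```

View pics/s11.png

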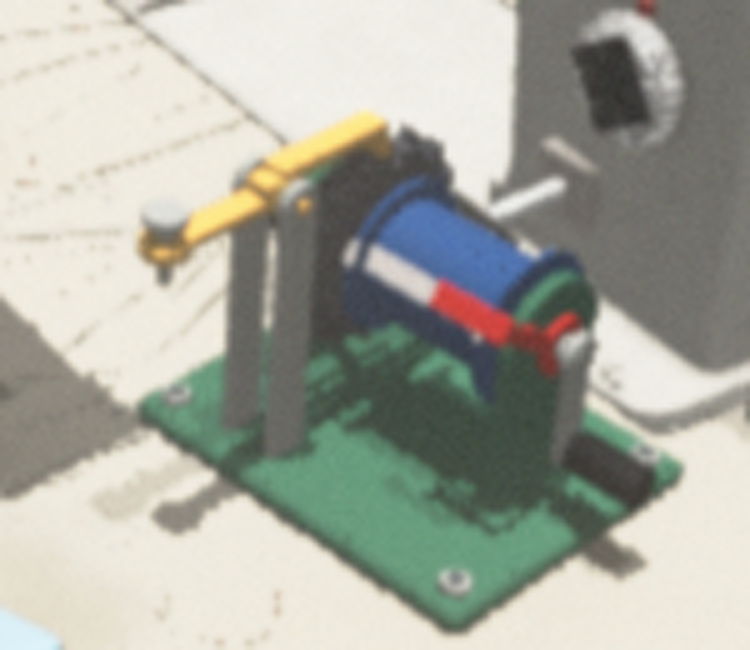

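View pics/t2.png

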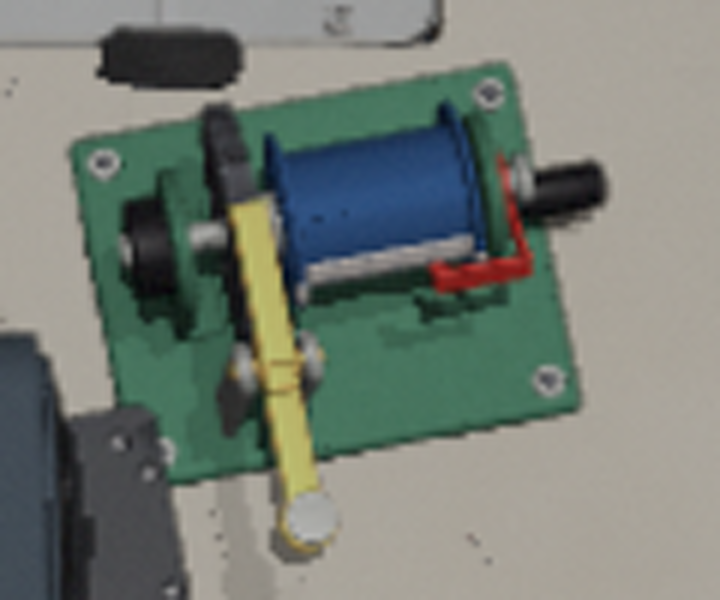

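The line sits at the pointer. I'll wait a second and check that the pawl is holding it.

{"fn": "arm_command", "kwargs": {
  "plan": [
    {"claw":0.0,"dx":1,"dy":0.0,"dz":0,"twist":0},
    {"claw":0.0,"dx":1,"dy":0.0,"dz":0,"twist":0},
    {"claw":0.0,"dx":1,"dy":0.0,"dz":0,"twist":0},
    {"claw":0.0,"dx":1,"dy":0.0,"dz":0,"twist":0},
    {"claw":0.0,"dx":1,"dy":0.0,"dz":0,"twist":0},
    {"claw":0.0,"dx":1,"dy":0.0,"dz":0,"twist":0},
    {"claw":0.0,"dx":1,"dy":0.0,"dz":0,"twist":0},
    {"claw":0.0,"dx":1,"dy":0.0,"dz":0,"twist":0}
  ]
}}

```text
time_s: 11.58
position: [0.4087, 0.1346, 0.1996]
tcp_rot: [[-0.187, 0.982, 0.005], [0.982, 0.187, -0.006], [-0.006, 0.004, -1.0]]
force: [-0.0, 0.1, -0.2]
opening: 0.004
```

{"fn": "arm_command", "kwargs": {
  "plan": [
    {"claw":0.0,"dx":0,"dy":0.0,"dz":0,"twist":0},
    {"claw":0.0,"dx":0,"dy":0.0,"dz":0,"twist":0},
    {"claw":0.0,"dx":0,"dy":0.0,"dz":0,"twist":0},
    {"claw":0.0,"dx":0,"dy":0.0,"dz":0,"twist":0},
    {"claw":0.0,"dx":0,"dy":0.0,"dz":0,"twist":0},
    {"claw":0.0,"dx":0,"dy":0.0,"dz":0,"twist":0}
  ]
}}

```text
time_s: 12.08
position: [0.4087, 0.1346, 0.1996]
tcp_rot: [[-0.187, 0.982, 0.005], [0.982, 0.187, -0.006], [-0.006, 0.004, -1.0]]
force: [-0.2, 0.1, 0.4]
opening: 0.006
```

```bash
python3 look.py s12.png; python3 -c "
import cv2,numpy as np
a=cv2.imread('pics/s11.png').astype(int);b=cv2.imread('pics/s12.png').astype(int)
print(np.abs(a-b)[150:520,340:680].mean(),np.abs(a-b)[150:520,340:680].max())"
```

```text
12.0833 [0.4086617  0.13460324 0.19962816] [-0.2  0.1  0.4]
drum (np.float64(0.020000000000000462), np.float64(0.01583269361194591), np.float32(151.78049))
1.6033783783783784 11
```

View pics/s12.png

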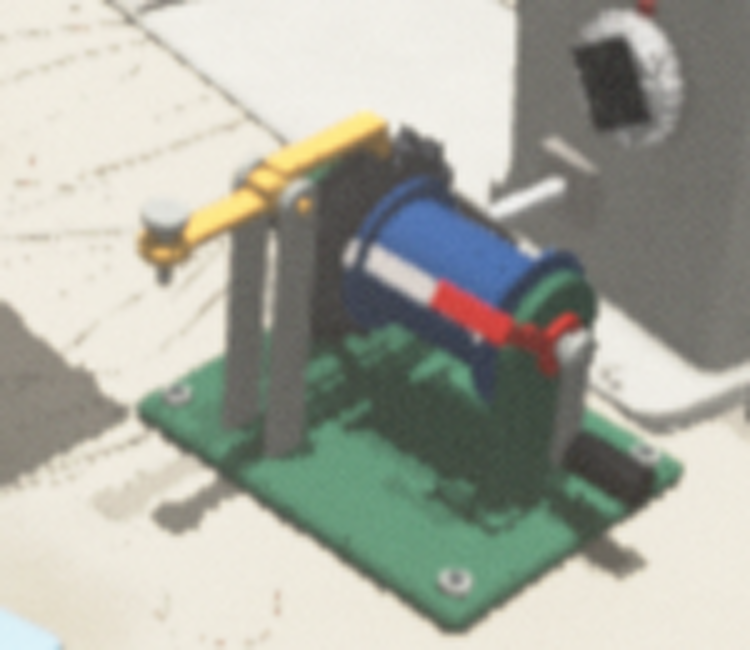

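The picture hasn't changed over 1.3 s: the pawl is seated and the line (390,270) runs straight into the pointer's tip (440,297). I'm handing it in.

```bash
python3 -c "
from rig import bot
print(bot.hand_in())"
```

```text
the job is handed in; nothing more can be done
None
```

The pawl holds the drum at the stop at drum angle 0, with the white line at the red pointer. I handed the job in at about 12 s of the 51 s allowed.

- **What I did:** I pressed the screw head with the closed fingertips. The nose slipped out of the tooth at about 7 N, and I held the tail roughly 9.5 mm down at 4–5 N. I released it when the drum was at about 0.2 rad, and it ran on to the next stop.
- **Last checks:** Two side pictures 1.3 s apart show no movement, with the drum at 0.0–0.02 rad. I triangulated the pointer at about 58° from the top, a setting of about 0.12 rad. The line is therefore about a third of a tooth off, within the one tooth allowed.
- **Force and contact:** The highest vertical force I read was 7.3 N. The arm was clear of everything at hand-in, and the pointer looked unmoved in the last pictures.
- **Disagreements and gaps:**
    - **Drum angle at release:** the picture estimate read 0.28 rad because the pointer hid part of the line. Timing gave 0.21 rad. Both lead to the same stop.
    - **Bystanders:** I did not compare their positions before and after, but the arm stayed well above them.
    - **Pawl stop:** my estimate of how far the pawl lifted is 0.17–0.18 rad, close to its 0.19 stop. The force did not rise as it would against the stop.

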